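# Set the suction pump to its third notch and start it

### The job

With a fingertip, gently push the suction pump's notched lever three clicks on from its stop, into the third notch, never letting it run on towards the fourth, and leave it resting there. Then press the round start button fully down and let it come up again. Only touch and push: do not pick up or shift the pill bottle, tape roll or steel bowl.

Things in the scene. Friction and masses are not known exactly. Their poses are not given: they have to be found in the camera images.
- pump: White bench suction pump with a flat aluminium top panel, fixed to the counter, 200 (its x) by 270 (its y) mm, panel 85 mm above the counter. Origin: centre of its underside, on the counter; x points to its far side, y to its left-hand end (where a clear collecting jar 90 mm wide and 123 mm tall stands, centred at x 20, y 190 mm). The lever's slot runs along its y, at x -35 mm, with six engraved lines 18 mm apart beside it, one per notch.
- lever_top (a point): Centre of the top of the black lever grip, 36 mm above the panel. The grip is a block 34 mm (pump x) by 16 mm (pump y, the way it slides) and spans 10 to 36 mm above the panel. It slides only along the pump's y.
- lever (a joint): Travel of the lever in m along the pump's +y, 0 to 0.090. Six notches, 18 mm apart: 0 at the right-hand stop (pump y -45 mm), where it starts and which is not counted, then first 0.018, second 0.036, third 0.054, fourth 0.072, fifth 0.090. A push of about 6 N is needed to leave a notch; past half-way to the next one it snaps forward into it by itself and stays.
- notch3 (a point): Point on the panel surface, on the lever's slot, above which the lever grip is centred in the third notch.
- start_top (a point): Centre of the top of the white start button, 26 mm wide, 22 mm above the panel in a grey housing 12 mm tall, at pump x 52, y -75 mm. Pressed straight down; travel 6 mm, springs back.
- start (a joint): Travel of the start button in m, 0 up, 0.006 fully down; about 4 N presses it fully.
- pill_bottle: Loose amber pill bottle, 44 mm wide, 85 mm tall; origin at the centre of its underside. Leave alone.
- tape_roll: Loose roll of tape lying flat, 72 mm wide, 36 mm hole, 25 mm tall; origin at the centre of its underside. Leave alone.
- steel_bowl: Loose steel bowl, 100 mm wide, 45 mm tall; origin at the centre of its underside. Leave alone.

How it is judged:
By the outcome, as a careful person would: the job done as asked, in the order asked, and still so for the second after the job is handed in, with the robot touching nothing.
It also fails if it takes over 54 s, if anything falls off the work surface, if the arm or the gripper's body presses on something with over 40 N, if the wrist force passes 120 N, or if a joint passes its speed limit or range.

### The arm

A 7-joint arm with a two-finger parallel gripper is mounted at the origin on the work surface. World frame = base frame: x ahead of the robot, y to its left, z up, the work surface at z = 0. Lengths are in mm, angles in rad, forces in N, time in s.
With the tool pointing down it reaches from about 350 to 900 mm from the base axis. Payload 7.2 kg.
Tool frame: the origin (TCP) lies on the centre line of the jaws, within the pads' length; the fingertips stand 14 mm ahead of it and the grasp point (between the pads) lies 5 mm behind it (r.finger_overhang is the distance from the TCP to the fingertips, in mm); z points along the fingers, y is the direction in which the jaws open and shut (so a half turn about z gives the same grasp; the last joint's range is limited). The gripper opens to 85 mm and grips with 20 to 120 N. Pads are 22 mm wide; open, the fingers measure 114 mm over their backs; the gripper's body (76 mm by 85 mm) begins 54 mm behind the grasp point. The pads swing forward as they close: fully open they stand 13 mm farther back than shut.
Start: joints at [-1.225, 0.411, -0.013, 1.596, 0.006, 1.134, -0.082], TCP at [251.316, 572.248, 245.297] pointing down, gripper open.
Joint ranges: [-2.95, 2.95], [-0.29, 1.99], [-1.47, 1.44], [0.14, 2.54], [-1.03, 4.17], [0.13, 1.85], [-2.86, 2.86]. Speed limits (rad/s): [2.39, 2.39, 3.01, 3.01, 3.14, 3.14, 3.14].

### API

Orientations are given as a rotation vector (axis times angle).
In Python, from workcell import r, ik, vision gives the robot as it stands. Calls block until the motion is done:
- r.reach(position, orientation): joint-space move of the TCP to a pose.
- r.move_l(position, max_speed=150, rotation=None): straight line of the TCP; rotation=None keeps the orientation; max_speed is the mean speed in mm/s.
- r.move_j(angles): joint-space move.
- r.open_gripper() and r.grab(effort=None): open the fingers fully, or close them until they stop; effort is the grip in N (None keeps the last).
- r.wait(seconds).
- ik(position, orientation): joint angles nearest the present ones, or None.
- vision.get_image(name): name is "scene" or "top"; returns a dict with "frame" (420x560x3 uint8, red, green, blue), "fx", "fy", "cx", "cy" (pixels), "k1" (the pictures are not rectified: a ray, as slopes to the right and down, at radius r is drawn at 1 + k1 r^2 times it, then the intrinsics apply), "rvec" (rotation vector, rad) and "tvec" (3), from world to camera coordinates, as OpenCV has them. Camera axes: x right, y down, z forward; pixel columns grow to the right and rows downward; lengths in mm; the calibration is good to about 2 mm. A picture is of the moment at which its call begins. There is no depth.
A pose or a line that the arm cannot do raises r.Unreachable and nothing moves.
- r.sign_off(): hands the job in, once; it reports no verdict.
Readings, each from a call of its own:
- r.current_t(): time.
- r.current_joint_positions(): joint angles.
- r.current_qd(): joint speeds.
- r.current_joint_efforts(): joint torques, N m.
- r.current_eef_pos(): TCP position.
- r.current_eef_rot(): TCP orientation.
- r.current_contact_force(): force on the tool from outside, world axes, zero at the start.
- r.current_moment(): the same for the moment, N m.
- r.current_finger_gap(): finger opening in mm.
Only numpy, scipy, OpenCV 4.12 (cv2) and the standard library are available. Lean on these libraries where they do the work, as an engineer would, in place of code of your own. Each camera call takes 0.05 s, during which the arm holds its last target.

## Working session

There is one attempt and no reset: what is moved stays moved. The work goes in short steps, each a Python script; the robot and the scene stay as the last script left them, time stands still between calls to the robot, and variables do not carry over. Pictures are saved under pics/ and viewed, and the job is handed in when it is done.

```bash
mkdir -p pics; ls
python3 - <<'E'
from workcell import r, ik, vision
import cv2
for n in("scene","top"):
    d=vision.get_image(n); cv2.imwrite(f"pics/{n}0.png",d["frame"][:,:,::-1])
    print({k:v for k,v in d.items() if k!="frame"})
print(r.current_t(), r.current_eef_pos(), r.current_eef_rot(), r.finger_overhang)
E
```

```text
pics
{'fx': 462.9919401645976, 'fy': 462.9919401645976, 'cx': 275.7364807094131, 'cy': 210.56676614467827, 'k1': -0.05090168913609206, 'rvec': array([ 2.03832632,  0.95782473, -0.46531012]), 'tvec': array([-321.9785472 , -190.37330162, 1183.65093333])}
{'fx': 475.99957622010083, 'fy': 475.99957622010083, 'cx': 281.8685999027911, 'cy': 208.32138403957484, 'k1': 0.03720414969647289, 'rvec': array([ 2.18417893, -2.22131262,  0.05905427]), 'tvec': array([ -58.01782802,  573.77924334, 1034.24234422])}
0.1 [251.19029217 571.83383387 244.52863058] [-6.45326626e-01 -3.07441045e+00  2.27809027e-03] 14.0
```

View pics/scene0.png

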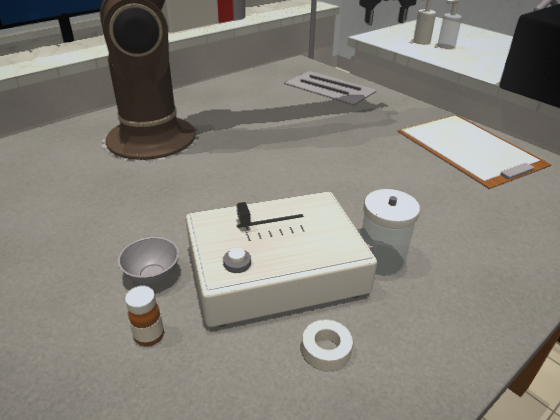

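View pics/top0.png

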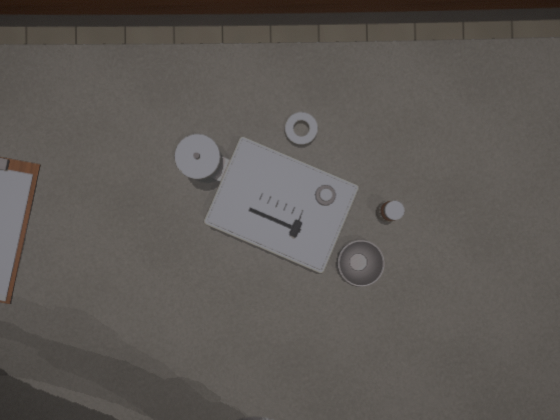

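The top view shows the lever near (296,228), the button near (326,195) and the jar near (198,157). I'll enlarge both views to get precise pixels.

```bash
cat > h.py <<'E'
import numpy as np, cv2
from workcell import r, ik, vision
def ray(d,px):
    a=(np.array(px,float)-[d["cx"],d["cy"]])/[d["fx"],d["fy"]]
    u=a.copy()
    for _ in range(20): u=a/(1+d["k1"]*(u@u))
    R=cv2.Rodrigues(d["rvec"])[0]
    return -R.T@d["tvec"], R.T@np.array([u[0],u[1],1])
def plane(d,px,z):
    o,v=ray(d,px); return o+v*(z-o[2])/v[2]
def proj(d,P):
    R=cv2.Rodrigues(d["rvec"])[0]; c=R@np.array(P,float)+d["tvec"]; u=c[:2]/c[2]
    u=u*(1+d["k1"]*(u@u)); return u*[d["fx"],d["fy"]]+[d["cx"],d["cy"]]
def tri(d1,p1,d2,p2):
    o1,v1=ray(d1,p1);o2,v2=ray(d2,p2)
    s=np.linalg.lstsq(np.c_[v1,-v2],o2-o1,rcond=None)[0]
    a=o1+s[0]*v1;b=o2+s[1]*v2
    return (a+b)/2,np.linalg.norm(a-b)
E
python3 - <<'E'
import cv2
a=cv2.imread("pics/scene0.png")[185:330,175:385]; cv2.imwrite("pics/sc.png",cv2.resize(a,None,fx=3.8,fy=3.8,interpolation=cv2.INTER_CUBIC))
a=cv2.imread("pics/top0.png")[130:280,170:370]; a=cv2.convertScaleAbs(a,alpha=1.4);cv2.imwrite("pics/tc.png",cv2.resize(a,None,fx=4,fy=4,interpolation=cv2.INTER_CUBIC))
E
```

```text
(no output)
```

View pics/sc.png

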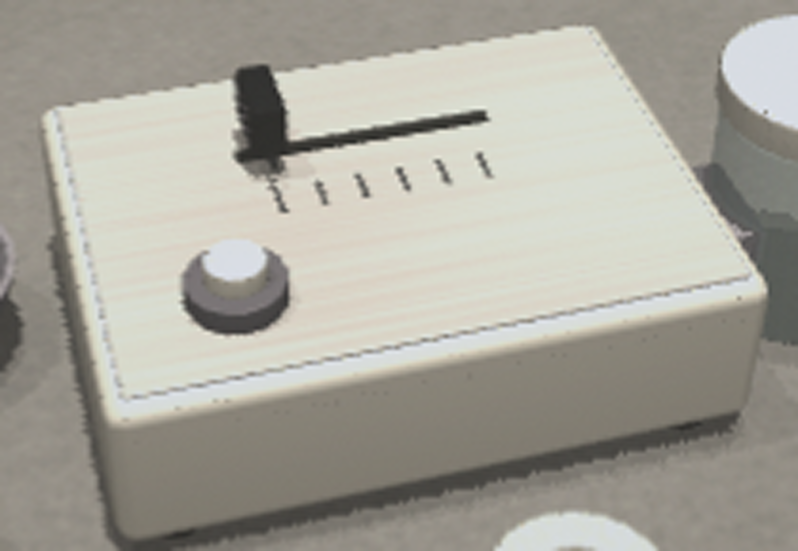

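View pics/tc.png

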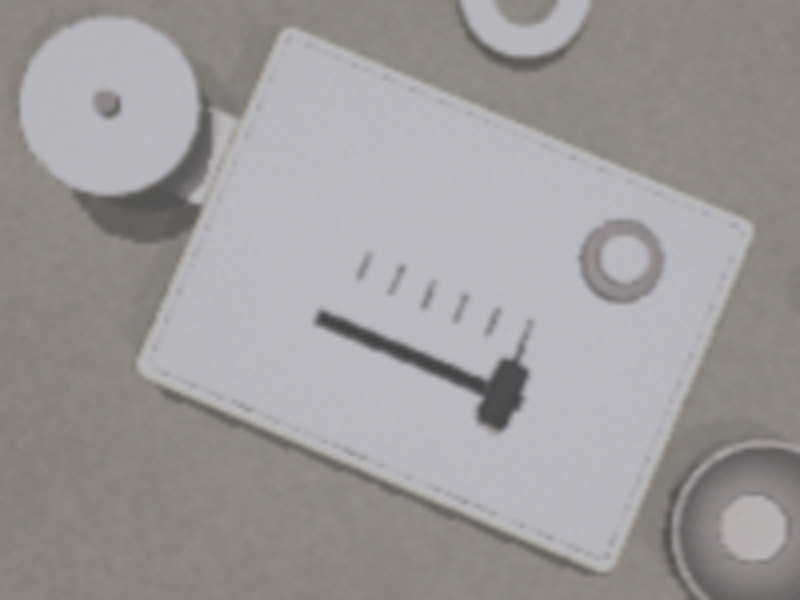

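```bash
cat > meas.py <<'E'
from h import *
dt=vision.get_image("top"); ds=vision.get_image("scene")
g=cv2.cvtColor(dt["frame"],cv2.COLOR_RGB2GRAY)
m=(g>110).astype(np.uint8); m[:, :205]=0
n,l,st,c=cv2.connectedComponentsWithStats(m)
i=l[200,250]; print(st[i])
cs,_=cv2.findContours((l==i).astype(np.uint8),cv2.RETR_EXTERNAL,cv2.CHAIN_APPROX_NONE)
ct=max(cs,key=cv2.contourArea)[:,0]
P=np.array([plane(dt,p,85)[:2] for p in ct],np.float32)
(cx,cy),wh,a=cv2.minAreaRect(cv2.convexHull(P)); print("rect",cx,cy,wh,a)
# slot+lever dark; button
for nm,d in(("top",dt),("scene",ds)):
    q=d["frame"]; gg=q.max(2)
    box=(slice(195,250),slice(240,310)) if nm=="top" else (slice(198,232),slice(230,310))
    mm=np.zeros(gg.shape,np.uint8); mm[box]=(gg[box]<60)
    n,l2,s2,c2=cv2.connectedComponentsWithStats(mm)
    for k in range(1,n):
        if s2[k,4]>3: print(nm,s2[k],c2[k])
# manual
f=lambda p:(np.array(p)/4+[170,130]-.375)
fs=lambda p:(np.array(p)/3.8+[175,185]-.37)
print("corners",[plane(dt,f(p),85)[:2].round(1) for p in((290,30),(752,228),(608,572),(140,368))])
print("slot left end",plane(dt,f((318,318)),85), plane(ds,fs((487,117)),85))
print("lines top",[plane(dt,f(p),85)[:2].round(1) for p in((364,267),(397,279),(429,295),(461,307),(493,322))])
print("lines sc",[plane(ds,fs(p),85)[:2].round(1) for p in((484,165),(443,171),(402,179),(362,186),(321,193))])
print("btn",tri(dt,f((625,259)),ds,fs((235,261))), plane(dt,f((625,259)),107))
print("lev",tri(dt,f((503,396)),ds,fs((254,74))), plane(dt,f((503,396)),121))
E
python3 meas.py
```

```text
[  205   137   154   136 11626]
rect 580.9713134765625 -59.89613342285156 (277.490478515625, 195.4621124267578) 65.9919662475586
top [250 209  51  28 199] [283.59296482 223.35175879]
scene [238 203  44  26 292] [247.43150685 216.21232877]
scene [296 215   6   3   7] [298.85714286 216.        ]
scene [287 217   8   2  11] [290.36363636 217.45454545]
scene [283 218   3   2   6] [284.  218.5]
corners [array([717.6,  12.3]), array([ 611.5, -223.4]), array([ 437.1, -145.8]), array([544.9,  91.1])]
slot left end [5.68959731e+02 3.40076224e-02 8.50000000e+01] [572.9621685  -2.0750845  85.       ]
lines top [array([594.7, -23.9]), array([588.3, -40.7]), array([579.8, -57. ]), array([573.4, -73.3]), array([565.4, -89.5])]
lines sc [array([597.2, -26.2]), array([589.1, -42.5]), array([582.1, -59.6]), array([575. , -75.7]), array([567.7, -92. ])]
btn (array([ 595.38206578, -156.05654102,  102.4591091 ]), np.float64(0.050027222055535815)) [ 595.03661203 -155.61289833  107.        ]
lev (array([526.67633459, -93.47628939, 124.32299302]), np.float64(2.380014410307982)) [527.38904628 -92.63974169 121.        ]
```

Pump pose by the corners is about (578, -66.8) with yaw -24.2°. From that pose, the predicted lever top and button agree with their direct measurements to within about 1 mm. Next I close the gripper and hover beside the lever.

```bash
cat >> h.py <<'E'
from scipy.spatial.transform import Rotation as Ro
C=np.array([578.,-66.8]); yaw=np.deg2rad(-24.2)
ex=np.array([np.cos(yaw),np.sin(yaw)]); ey=np.array([-ex[1],ex[0]])
def W(x,y,z): return np.r_[C+x*ex+y*ey,z]
def toP(p): q=np.array(p)[:2]-C; return np.array([q@ex,q@ey,p[2]])
def ori(s):
    y=np.r_[s*ex,0]; z=np.array([0,0,-1.]); return Ro.from_matrix(np.c_[np.cross(y,z),y,z]).as_rotvec()
def F():
    f=np.array(r.current_contact_force()); return np.r_[f[:2]@ex,f[:2]@ey,f[2]].round(2)
E
python3 - <<'E'
from h import *
best=None
for s in(1,-1):
    q=ik(W(-35,-80,200),ori(s)); print(s,q)
    if q is not None and (best is None or abs(q[6])<abs(best[1][6])): best=(s,q)
s=best[0]; print("use",s)
r.grab(20); r.reach(W(-35,-80,200),ori(s)); 
r.move_l(W(-35,-80,114),100); r.wait(.3)
print(r.current_t(),toP(r.current_eef_pos()),F(),r.current_finger_gap())
for n in("scene","top"): cv2.imwrite(f"pics/{n}1.png",vision.get_image(n)["frame"][:,:,::-1])
a=cv2.imread("pics/scene1.png")[150:330,175:385]; cv2.imwrite("pics/sc1.png",cv2.resize(a,None,fx=3.3,fy=3.3,interpolation=cv2.INTER_CUBIC))
E
```

```text
1 [-0.50835219  0.3759426   0.84474472  1.923867   -0.33507024  0.9880075
  0.06729393]
-1 [ 1.0333241   0.59842319 -1.23064627  1.83116991  0.61613715  1.16547277
  2.31416911]
use 1
4.9167 [-34.83639268 -79.8581233  114.35244451] [ 0.23  0.19 -0.14] -0.2527580312166308
```

View pics/sc1.png

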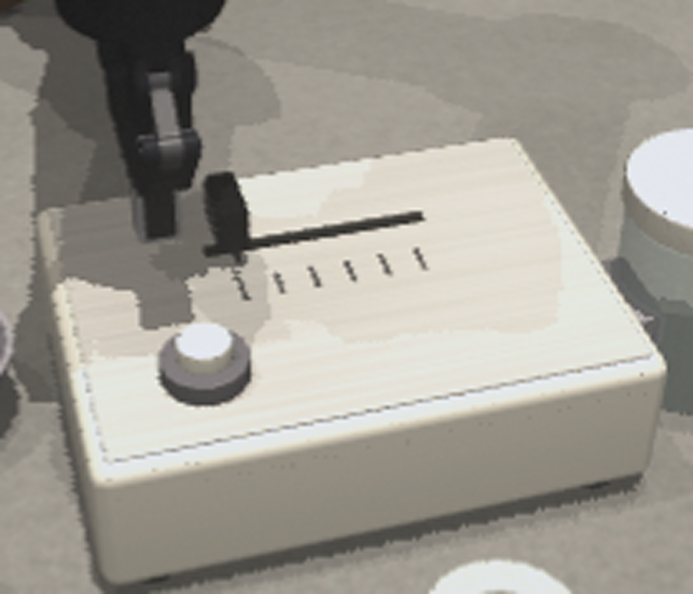

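The picture shows the closed finger just left of the lever in image terms, at grip height and clear of the panel. I'll advance in small steps until contact.

Run:
```python
from h import *
r.move_l(W(-35,-70,114),60); r.wait(.2); b=F(); print(r.current_t(),toP(r.current_eef_pos()),b)
y=-70
for k in range(10):
    y+=1.5; r.move_l(W(-35,y,114),20); f=F()
    print(round(r.current_t(),2),y,toP(r.current_eef_pos()).round(2),f)
    if f[1]-b[1]<-2.: break
```

```text
5.5333 [-35.03420931 -70.14963152 113.98534438] [0.74 0.52 0.14]
5.78 -68.5 [-35.01 -68.45 113.98] [-0.22 -0.42  0.31]
6.03 -67.0 [-35.01 -66.89 113.98] [-0.91 -0.32  0.46]
6.28 -65.5 [-35.02 -65.35 113.99] [ 0.26 -0.22 -0.09]
6.53 -64.0 [-34.97 -64.05 114.04] [ 0.11  0.15 -0.11]
6.78 -62.5 [-34.99 -62.91 114.02] [ 0.44 -2.64  0.74]
```

Contact came at TCP y≈-63.3, where -64 was predicted. I'll push past the first and second notch thresholds (travel 9 and 27), then check.

```bash
cat > push.py <<'E'
from h import *
import sys
y,end=float(sys.argv[1]),float(sys.argv[2])
while y<end:
    y+=1.5; r.move_l(W(-35,y,114),20); f=F()
    print(round(r.current_t(),2),"travel",round(toP(r.current_eef_pos())[1]+63.3,2),f[1])
for n in("scene","top"): cv2.imwrite(f"pics/{n}_{sys.argv[3]}.png",vision.get_image(n)["frame"][:,:,::-1])
a=cv2.imread(f"pics/scene_{sys.argv[3]}.png")[150:330,175:385]; cv2.imwrite(f"pics/sc{sys.argv[3]}.png",cv2.resize(a,None,fx=3.3,fy=3.3,interpolation=cv2.INTER_CUBIC))
E
python3 push.py -62.5 -34 p2
```

```text
7.03 travel 1.81 -4.52
7.28 travel 3.33 -4.84
7.53 travel 4.98 -4.6
7.78 travel 7.72 -0.54
8.03 travel 9.08 -0.35
8.28 travel 10.03 0.25
8.53 travel 11.45 -0.46
8.78 travel 12.93 -0.37
9.03 travel 14.44 0.97
9.28 travel 15.92 0.4
9.53 travel 17.25 -0.38
9.78 travel 18.42 -2.51
10.03 travel 19.8 -4.93
10.28 travel 21.32 -4.17
10.53 travel 22.96 -5.29
10.78 travel 25.72 -0.62
11.03 travel 27.11 -0.22
11.28 travel 28.06 -0.12
11.53 travel 29.44 0.33
```

View pics/scp2.png

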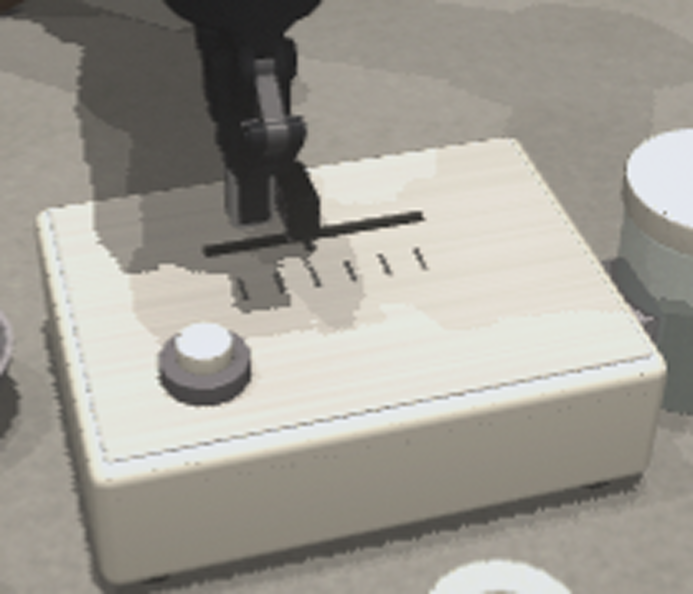

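The picture shows the grip's pointer at the third line, (312,260), which is the second notch. The force trace shows two snaps 18 mm apart. Now the third click, stopping short at a travel of about 46.

```bash
python3 push.py -34 -18.5 p3
```

```text
11.88 travel 30.93 -0.34
12.13 travel 32.44 0.33
12.38 travel 33.93 -0.11
12.63 travel 35.25 -0.3
12.88 travel 36.39 -2.37
13.13 travel 37.79 -5.33
13.38 travel 39.3 -5.73
13.63 travel 40.93 -4.26
13.88 travel 43.66 -0.53
14.13 travel 45.11 0.43
14.38 travel 46.07 -1.23
```

View pics/scp3.png

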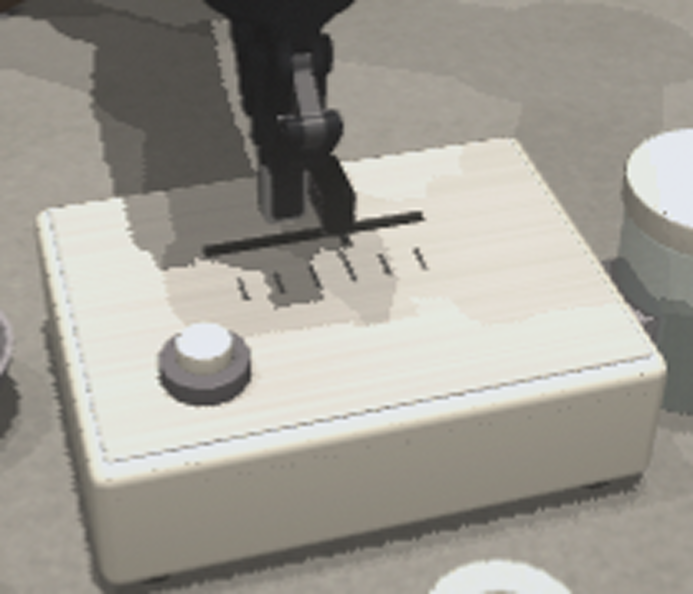

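The picture shows the lever at the fourth line, near (350,268), which is the third notch, with a gap to the finger. I'll back off, move over the button and press in small steps.

```bash
cat > press.py <<'E'
from h import *
r.move_l(W(-35,-32,114),60); r.move_l(W(-35,-32,165),120)
r.move_l(W(52,-75,150),120); r.move_l(W(52,-75,126),60); r.wait(.2)
b=F()[2]; z=126; print(r.current_t(),b)
while z>112:
    z-=1; r.move_l(W(52,-75,z),20); f=F()[2]-b
    print(round(r.current_t(),2),z,round(r.current_eef_pos()[2],2),round(f,2))
    if f>12: break
r.wait(.3); print("hold",F()[2]-b,r.current_eef_pos()[2])
ds=vision.get_image("scene"); cv2.imwrite("pics/press.png",cv2.resize(ds["frame"][150:330,175:385,::-1],None,fx=3.3,fy=3.3,interpolation=cv2.INTER_CUBIC))
E
python3 press.py
```

```text
17.1667 -0.08
17.42 125 125.06 0.02
17.67 124 123.94 0.52
17.92 123 122.91 0.39
18.17 122 121.91 0.65
18.42 121 121.08 1.75
18.67 120 120.08 1.49
18.92 119 119.06 2.32
19.17 118 118.03 2.56
19.42 117 117.05 3.15
19.67 116 116.06 3.65
19.92 115 115.19 5.45
20.17 114 115.02 12.39
hold 12.53 115.0242467920172
```

View pics/press.png

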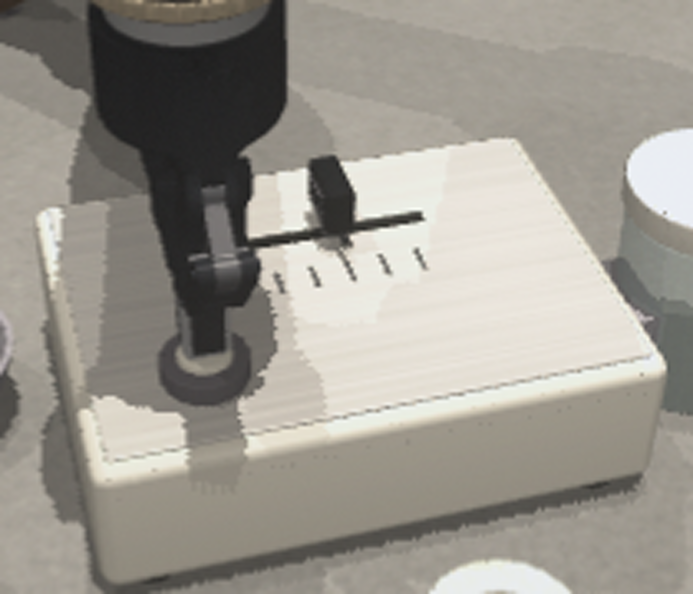

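The button is fully down: the force rose along the spring over 6 mm to a hard stop, 12.5 N at TCP z 115.0. The lever is still at the fourth line. Now I release and verify.

Run:
```python
from h import *
r.move_l(W(52,-75,135),40); r.move_l(W(52,-75,200),120)
r.move_l(W(-80,-150,250),200); r.wait(.3)
print(r.current_t(),F())
dt=vision.get_image("top");ds=vision.get_image("scene")
cv2.imwrite("pics/endt.png",dt["frame"][:,:,::-1])
cv2.imwrite("pics/ends.png",cv2.resize(ds["frame"][150:380,100:400,::-1],None,fx=2.6,fy=2.6,interpolation=cv2.INTER_CUBIC))
for y in(9-18,9,27): print(y,proj(ds,W(-35,y,121)).round(1), ((proj(ds,W(-35,y,121))-[100,150])*2.6).round())
print("btn up/down",[((proj(ds,W(52,-75,z))-[100,150])*2.6).round() for z in(107,101)])
```

```text
23.1333 [-0.23 -0.97 -0.38]
-9 [264.4 202.7] [427. 137.]
9 [275.1 201. ] [455. 133.]
27 [285.7 199.4] [483. 128.]
btn up/down [array([353., 262.]), array([353., 270.])]
```

View pics/ends.png

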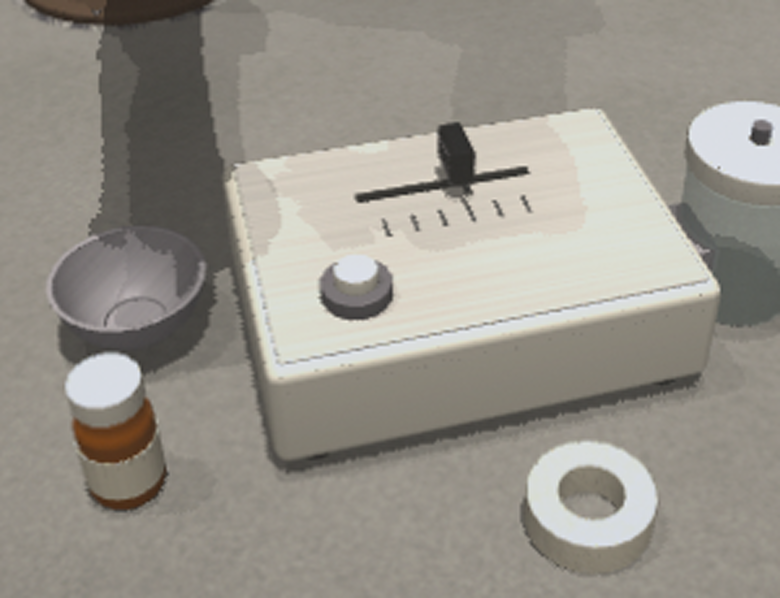

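View pics/endt.png

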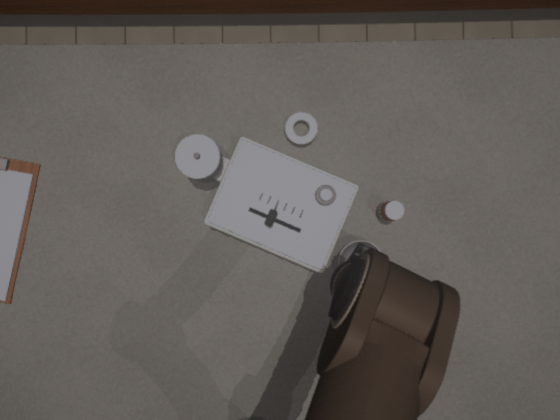

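The lever top is at (453,131), where (455,133) was predicted for the third notch. The button is up at (355,268), the loose items are in place, and the robot is clear of everything.

```bash
python3 -c "
from workcell import r
r.sign_off(); print(r.current_t())"
```

```text
the job is handed in; nothing more can be done
the job is handed in; nothing more can be done
```

The lever is resting in the third notch, and the start button was then pressed fully down and has come back up. I handed the job in shortly after 23 s on the robot clock, against the 54 s limit.

- **Lever:** I pushed it with the closed fingertips in 1.5 mm steps. The force showed three separate snaps, 18 mm apart, peaking at about 5.7 N. I stopped the finger at about 46 mm of travel, so it never drove the lever towards the fourth notch. The last picture shows the lever top within about 1 px of where the third notch should put it.
- **Start button:** The force rose along the spring over 6 mm to a hard stop at about 12.5 N. After I released it, the picture shows the button standing up again. Its centre is read by eye: about (355,268), against (353,262) predicted for fully up and (353,270) for fully down. That reading alone cannot tell up from down, so "up" rests on the visible white button side, which looks the same as before the press.
- **Everything else:** The pill bottle and tape roll look unmoved in both views. The bowl looks unmoved in the scene view, but the arm partly hides it in the last top view. The robot was touching nothing when I handed in.

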